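Square a stack of plate blanks and lock it with the push rod

TASK

Square up the three plate blanks lying loosely in the corner jig. First tap their long edges until all three sit flush against the side fence; then lay the push rod, tip towards the plates, in the two V-blocks with its tip still clear of the stack, and let go of it. Finally push it by its square tail along the groove until all three plates are flush against the end fence too, and leave the rod there with its tip touching the stack.

Things in the scene. Friction and masses are not known exactly. Their poses are not given: they have to be found in the camera images.
- jig: Corner jig of dark steel, fixed to the bench (place and yaw vary). Origin on the bench top, straight below the inside corner of its two fences. Base plate 12 mm thick (top at z = 12 mm): x -105 to +14, y -128 to +14 under the plates; a narrower tongue x -72 to +12 goes on to y = -251 mm and carries the V-blocks.
- jig_corner (a point): Inside corner of the fences at the level of the base's top, 12 mm above the bench; axes as the jig's. From here (mm): side fence, inner face at x = 0, y -110 to +14; end fence, inner face at y = 0, x -84 to +14; both 14 mm thick, 28 mm high. The squared stack fills x -60 to 0, y -100 to 0, z 0 to 24.
- jig_groove (a point): Point on the axis of a rod resting in the V-groove, half-way between the two V-blocks, at jig x = -30, y = -193, z = 28 mm; axes as the jig's. The 90-degree groove runs along y; its oiled faces let the rod slide with 1 to 3 N. V-blocks at jig y -158 to -136 and -250 to -228, 69 mm across in x, tops 31 mm over the bench; 70 mm free between them. The plates lie towards +y.
- plate1_center (a point): Centre of the bottom plain aluminium plate blank of the stack, 60 x 100 x 8 mm, 0.14 kg, moved by light taps (the stack by 3 to 8 N); axes x across, y along its 100 mm, z up. Starts flat, loose on the jig's base, its centre 8 to 22 mm short of its squared place in jig x (towards -x) and 8 to 22 mm short in jig y (towards -y), skewed by up to 0.08 rad. Squared: jig x = -30, y = -50, z = 16 mm.
- plate2_center (a point): Centre of the middle plain aluminium plate blank of the stack, 60 x 100 x 8 mm, 0.14 kg, moved by light taps (the stack by 3 to 8 N); axes x across, y along its 100 mm, z up. Starts flat, loose on the bottom plate, its centre 8 to 22 mm short of its squared place in jig x (towards -x) and 8 to 22 mm short in jig y (towards -y), skewed by up to 0.08 rad. Squared: jig x = -30, y = -50, z = 24 mm.
- plate3_center (a point): Centre of the top plain aluminium plate blank of the stack, 60 x 100 x 8 mm, 0.14 kg, moved by light taps (the stack by 3 to 8 N); axes x across, y along its 100 mm, z up. Starts flat, loose on the middle plate, its centre 8 to 22 mm short of its squared place in jig x (towards -x) and 8 to 22 mm short in jig y (towards -y), skewed by up to 0.08 rad. Squared: jig x = -30, y = -50, z = 32 mm.
- plate1: The bottom plate blank itself; origin at the centre of its underside (4 mm below plate1_center), same axes.
- plate2: The middle plate blank itself; origin at the centre of its underside (4 mm below plate2_center), same axes.
- plate3: The top plate blank itself; origin at the centre of its underside (4 mm below plate3_center), same axes.
- rod: The push rod, loose, 184 mm long, 0.3 kg: a round steel bar of 28 mm diameter and 156 mm length, ending in a square dark tail block 28 x 28 x 28 mm that keeps it from rolling. Starts on the bench left of the jig. Origin on its underside, half-way along; y runs from tail to tip: tip end at y = +92, tail block y -92 to -64 mm.
- rod_center (a point): Centre of the push rod, on its axis, half-way along its 184 mm; axes as the rod's. It starts with its y within about 0.4 rad of the world's y. Beyond jig and rod (world x > 0.50) stands a fixed row of fittings with two dial gauges, up to 0.26 m high and 60 mm deep in x: keep clear of it.
- rod_tip (a point): Centre of the flat round tip face of the push rod (the end that pushes), 92 mm from its centre. Squared and touching, it is at jig x = -30, y = -100, z = 28 mm.
- rod_tail (a point): Centre of the rod's square tail block, 78 mm behind the rod's centre; with the rod home it overhangs the jig's tongue.
- gauge: Bystander: loose round pressure gauge lying on the bench beyond the jig, 91 x 67 x 33 mm; origin at its underside.
- tape: Bystander: roll of thread tape on a spool, 54 mm diameter, 14 mm high; origin at its underside.
- spanner: Bystander: flat open-ended spanner, 31 x 167 x 5 mm; origin at its underside.
There are look-alikes about, which are no part of the job. What is shaped like the plate2 but purple is not meant.

How it is judged:
On the way, in this order (a step that is already met when the one before it is completed fails the run):
1. all three plates are flush with the side fence (within 3 mm and 0.035 rad), lying flat in the stack (x of each of plate1_center, plate2_center, plate3_center in the frame of jig above -0.033 m and angle between the y axis of each of plate1, plate2, plate3 and the y axis of jig, either way round below 0.035 rad and z of plate1_center in the frame of jig between 0.013 and 0.019 m and z of plate2_center in the frame of jig between 0.021 and 0.027 m and z of plate3_center in the frame of jig between 0.029 and 0.035 m), for 0.2 s.
2. the rod lies in both V-blocks, tip towards the plates but clear of them (not touching), and is let go, the plates not yet squared against the end fence (z of rod_center in the frame of jig between 0.0245 and 0.0315 m and x of rod_center in the frame of jig between -0.034 and -0.026 m and angle between the y axis of rod and the y axis of jig, either way round below 0.05 rad and contact force between the fingers and rod below 0.05 N and y of rod_tip in the frame of jig between -0.175 and -0.108 m and contact force between rod and plate1 below 0.05 N and contact force between rod and plate2 below 0.05 N and contact force between rod and plate3 below 0.05 N), for 0.2 s.
3. the rod is taken again at its square tail: the fingers touch the rod with the grasp point within 45 mm of the tail block's centre (contact force between the fingers and rod above 0.3 N and distance between the grasp point and rod_tail below 0.045 m), for 0.1 s.
At the end, for the whole second after the job is handed in: All three plates lie flat in the jig as one stack, each within 3 mm of both fences and square to them within 0.035 rad; the rod lies in both V-blocks (its centre within 4 mm of the groove's centre line) with its tip within 4 mm of the squared stack's edge; all is released and at rest (all of step 1 and y of each of plate1_center, plate2_center, plate3_center in the frame of jig above -0.053 m and z of rod_center in the frame of jig between 0.0245 and 0.0315 m and x of rod_center in the frame of jig between -0.034 and -0.026 m and angle between the y axis of rod and the y axis of jig, either way round below 0.05 rad and contact force between the fingers and rod below 0.05 N and y of rod_tip in the frame of jig between -0.104 and -0.09 m and linear speed of each of rod, plate1, plate2, plate3 below 0.01 m/s); the robot touches nothing.
It fails at once if a bystander (gauge, tape or spanner) is moved by more than 20 mm (distance of any of gauge, tape, spanner from where it was at the start of the episode above 0.02 m).
It fails at once if a plate is tipped up by more than 0.25 rad (angle between any of plate1, plate2, plate3's own z axis and vertical above 0.25 rad).
It also fails if it takes over 72 s, if anything falls off the work surface, if the arm or the gripper's body presses on something with over 40 N, if the wrist force passes 120 N, or if a joint passes its speed limit or range.

ROBOT

A 6-joint arm with a two-finger parallel gripper is mounted at the origin on a cart in front of the work surface, level with it; the furniture and walls round the work are solid. World frame = base frame: x ahead of the robot, y to its left, z up, the work surface at z = 0. Lengths are in m, angles in rad, forces in N, time in s.
With the tool pointing down it reaches from about 0.3 to 0.75 m from the base axis. Payload 8.5 kg.
Tool frame: the origin (TCP) lies midway between the tips of the shut fingers; the grasp point (between the pads) lies 19 mm behind it (grasp_offset is the distance from the TCP to the grasp point, in m); z points along the fingers, y is the direction in which the jaws open and shut (so a half turn about z gives the same grasp; the last joint's range is limited). The gripper opens to 85 mm and grips with 20 to 120 N. Pads are 22 mm wide; open, the fingers measure 114 mm over their backs; the gripper's body (76 mm by 85 mm) begins 54 mm behind the grasp point. The pads swing forward as they close: fully open they stand 13 mm farther back than shut.
Start: joints at [-1.431, 0.381, 1.297, -0, 1.464, -0.215], TCP at [0.191, -0.516, 0.231] pointing down, gripper open.
Joint ranges: [-3.11, 3.11], [-0.89, 2.33], [0.22, 2.48], [-1.42, 4.56], [0.17, 2.85], [-2.88, 2.88]. Speed limits (rad/s): [2.39, 2.39, 3.14, 3.14, 3.14, 3.14].

INTERFACE

Orientations are given as a unit quaternion [x, y, z, w].
In Python, from bench import * gives the robot as it stands.
- The arm moves only by the tool jog_arm, never from a script. Its argument "moves" is a list of rows, each a list of 3 entries, a list of its own where there are three numbers: the shift along the world's x, y, z in m, then the turn about the world's z in rad, then the closure in counts, from 0 (fully open) to 255 (shut). A call has 1 to 10 rows; each row shifts and turns the commanded pose from where the row before left it; what a row does not reach is not made up. A row lasts 1/10 s, in which the tool goes at most 50 mm and 8.59 degrees, less where a joint would pass 70% of its speed; a pose out of reach is approached as far as the arm can. A call is refused whole if a number of a shift passes 0.05 or a number of a turn 0.15, either way. A call with a gripper value outside its range is refused whole. The fingers move at their own pace and stop on an object; "force" is the grip in N (left out, the last holds). Time passes only in rows, so rows that do not move let the fingers close. It gives the time, the measured TCP pose, the force and the opening at its end, in the units of the state.
- sense(): the state, without advancing time (a new reading comes with each control period).
- snapshot(name): name is "scene" or "top" or "wrist"; returns a dict with "frame" (400x640x3 uint8, red, green, blue), "depth" (400x640 float32, m along the optical axis (not along the pixel's ray), 0 where there is no reading), "fx", "fy", "cx", "cy" (pixels), "world_to_cam" (4x4, takes a point from world to camera coordinates). Camera axes: x right, y down, z forward; pixel columns grow to the right and rows downward; lengths in m; the calibration is good to about 2 mm. A picture is of the moment at which its call begins.
- finish_job(): hands the job in, once; it reports no verdict.
The state is a dict: "time": time; "qpos": joint angles; "joint_velocities": joint speeds; "effort": joint torques, N m; "tcp_pos": TCP position; "tcp_rot": TCP orientation; "ft_force": force on the tool from outside, world axes, zero at the start; "moment": the same for the moment, N m; "gripper_width": finger opening in m.
Only numpy, scipy, OpenCV 4.12 (cv2) and the standard library are available. Lean on these libraries where they do the work, as an engineer would, in place of code of your own. Each camera call takes 0.05 s, during which the arm holds its last target. There are 200 camera calls.

## Working session

There is one attempt and no reset: what is moved stays moved. The work goes in short steps, Python scripts to look and compute and a tool call to move; the robot and the scene stay as the last step left them, time stands still between calls to the robot, and variables do not carry over. Pictures are saved under pics/ and viewed, about 8 in all and at most 12, crops included, and the job is handed in when it is done.

Besides the shell and the picture viewer there is one more tool, called after "Call:" as name(argument=value, ...) on one line, values as JSON. jog_arm: Moves the arm, as the interface text tells. Its arguments: {"type":"object","properties":{"moves":{"type":"array","items":{"type":"array"}},"force":{"type":"number"}},"required":["moves"]}

```bash
ls; mkdir -p pics
cat > h.py <<'E'
from bench import *
import numpy as np, cv2
def save(s,n,crop=None,k=1):
    im=s["frame"][:,:,::-1]
    if crop: im=im[crop[1]:crop[3],crop[0]:crop[2]]
    im=cv2.resize(im,None,fx=k,fy=k,interpolation=cv2.INTER_CUBIC) if k!=1 else im
    cv2.imwrite("pics/"+n,im)
def cloud(s):
    v,u=np.mgrid[0:400,0:640]; d=s["depth"]
    P=np.stack([(u-s["cx"])/s["fx"]*d,(v-s["cy"])/s["fy"]*d,d],-1)
    T=np.linalg.inv(s["world_to_cam"]); return P@T[:3,:3].T+T[:3,3]
def ray(s,u,v,z):
    T=np.linalg.inv(s["world_to_cam"]); d=T[:3,:3]@np.array([(u-s["cx"])/s["fx"],(v-s["cy"])/s["fy"],1]); o=T[:3,3]
    return o+d*(z-o[2])/d[2]
def proj(s,p):
    c=(s["world_to_cam"]@np.append(p,1))[:3]; return s["fx"]*c[0]/c[2]+s["cx"],s["fy"]*c[1]/c[2]+s["cy"]
E
python3 - <<'E'
from h import *
import pickle
for n in("top","scene"):
    s=snapshot(n); save(s,n+"0.png"); pickle.dump(s,open(n+"0.pkl","wb")); print(n,s["fx"],s["world_to_cam"].round(3).tolist())
print(sense())
E
```

```text
pics
top 389.99263932995217 [[0.023, -1.0, -0.004, 0.092], [-0.999, -0.023, -0.038, 0.572], [0.038, 0.005, -0.999, 1.015], [0.0, 0.0, 0.0, 1.0]]
scene 414.6826638799041 [[-0.522, -0.853, -0.022, 0.393], [-0.566, 0.366, -0.739, 0.319], [0.638, -0.373, -0.674, 0.848], [0.0, 0.0, 0.0, 1.0]]
{'time': 0.1, 'qpos': array([-1.43131387e+00,  3.81170365e-01,  1.29818193e+00, -1.64454518e-05,
        1.46362385e+00, -2.15340897e-01]), 'joint_velocities': array([-1.44241573e-03, -1.84724634e-03, -1.88929337e-03, -6.03084530e-05,
        4.03369041e-04,  4.95848761e-04]), 'effort': array([ 3.89838693e-03, -4.49221838e+01, -2.31656706e+01, -1.92892626e-04,
        3.63961837e-03, -1.67580833e-05]), 'tcp_pos': array([ 0.19101753, -0.51547344,  0.23075214]), 'tcp_rot': array([ 9.84303391e-01,  1.76483301e-01,  1.80620557e-05, -6.91558964e-04]), 'ft_force': array([-0.51444852, -0.6996948 ,  0.17696563]), 'moment': array([-0.00308824,  0.02749539,  0.00461434]), 'gripper_width': 0.08527310655629453}
```

View pics/top0.png

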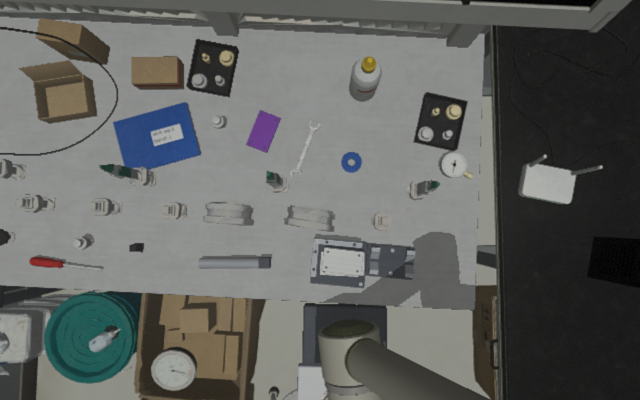

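View pics/scene0.png

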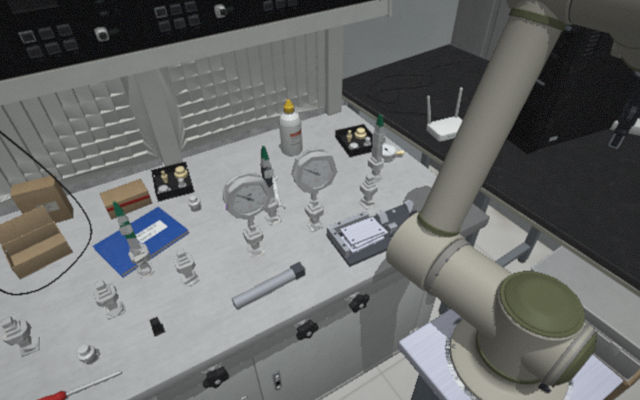

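The top view shows the jig at about (310–415, 235–290) with the pale plates at (342,262), and the rod at (200–270,262) with its dark tail on the right at (265,262). Possible mix-ups: the purple plate at (263,131), the grey fittings (228,212) and (309,215), and the screwdriver (65,263). None of these sits in the jig. I choose the silver plates in the jig and the round bar with the dark tail.

Run:
```python
from h import *
import pickle
s=pickle.load(open("top0.pkl","rb"))
save(s,"crop1.png",(190,220,430,300),3.3)
C=cloud(s)
for (u,v) in [(205,263),(235,262),(265,262),(342,262),(342,240),(318,262),(390,262),(300,262),(375,262),(365,270),(408,262)]: print(u,v,C[v,u].round(3))
```

```text
205 263 [0.413 0.402 0.031]
235 262 [0.417 0.325 0.028]
265 262 [0.419 0.248 0.027]
342 262 [0.425 0.051 0.038]
342 240 [0.479 0.05  0.008]
318 262 [0.421 0.112 0.015]
390 262 [ 0.425 -0.076  0.011]
300 262 [0.418 0.16  0.   ]
375 262 [ 0.424 -0.037  0.013]
365 270 [ 0.403 -0.011  0.016]
408 262 [ 0.426 -0.123  0.012]
```

View pics/crop1.png

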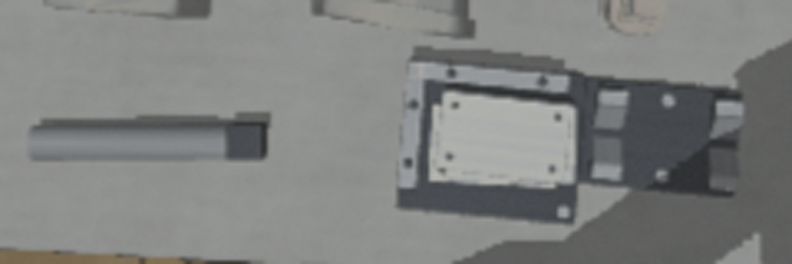

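The crop shows the jig upright: end fence left (405,130), side fence on top (490,75), V-blocks right (610,130) and (730,140), and the plates at (505,140) as a pale stack with corner holes. The rod's tail is at (247,140). Next I move above the jig for a closer wrist look.

Call:
jog_arm(moves=[[[0.018,0.045,0.005],-0.04,70],[[0.018,0.045,0.005],-0.04,70],[[0.018,0.045,0.005],-0.04,70],[[0.018,0.045,0.005],-0.04,70],[[0.018,0.045,0.005],-0.04,70],[[0.018,0.045,0.005],-0.04,70],[[0.018,0.045,0.005],-0.04,70],[[0.018,0.045,0.005],-0.04,70],[[0.018,0.045,0],-0.04,70],[[0.018,0.045,0],-0.04,70]])

```text
time: 1.1
tcp_pos: [0.3712, -0.0637, 0.2715]
tcp_rot: [1.0, -0.024, 0.0, 0.0]
ft_force: [0.9, -0.6, 0.4]
gripper_width: 0.0619
```

Call:
jog_arm(moves=[[[0.01,0.045,0],0,70],[[0,0.03,0],0,70],[[0,0,0],0,70],[[0,0,0],0,70]])

```text
time: 1.5
tcp_pos: [0.3809, 0.0096, 0.2712]
tcp_rot: [1.0, -0.022, -0.0, 0.0]
ft_force: [0.8, 0.4, 0.2]
gripper_width: 0.0622
```

Run:
```python
from h import *
import pickle
s=snapshot("wrist"); save(s,"w1.png"); pickle.dump(s,open("w1.pkl","wb")); print(s["world_to_cam"].round(3).tolist()); st=sense(); print(st["tcp_pos"],st["tcp_rot"],st["ft_force"],st["gripper_width"])
t=snapshot("top"); save(t,"t1.png"); pickle.dump(t,open("t1.pkl","wb"))
```

```text
[[-0.044, -0.999, -0.0, 0.027], [-0.956, 0.042, 0.29, 0.314], [-0.289, 0.013, -0.957, 0.528], [0.0, 0.0, 0.0, 1.0]]
[0.38104062 0.0089165  0.27119827] [ 9.99745811e-01 -2.25450371e-02 -1.53310826e-04  1.05398188e-04] [ 0.07230748 -0.0072241   0.51612061] 0.06181195970243588
```

View pics/w1.png

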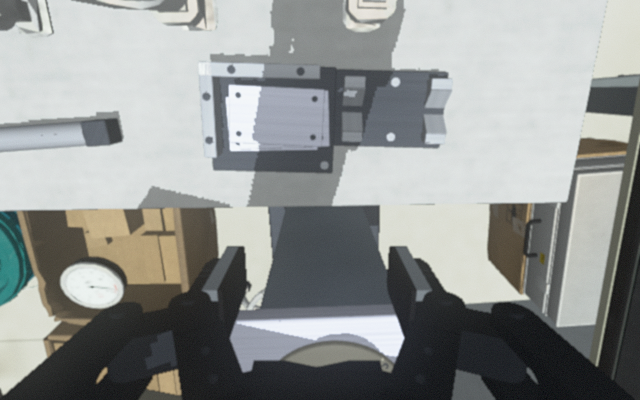

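The wrist view shows the jig clearly: fence corner top-left near (208,68), plates (228–327, 85–150), V-blocks (353,105) and (437,110), rod tail (103,130), and fingers open below.

```bash
cat > m.py <<'E'
from h import *
def jig(s):
    C=cloud(s); f=s["frame"].astype(int)
    x,y,z=C[...,0],C[...,1],C[...,2]
    inb=(x>.34)&(x<.50)&(y>-.17)&(y<.13)&(s["depth"]>0)
    return C,inb
def vplane(C,mask): 
    return C[mask]
E
python3 - <<'E'
from m import *
import pickle
s=pickle.load(open("w1.pkl","rb"))
C,inb=jig(s)
z=C[...,2]
print(np.histogram(z[inb],bins=np.arange(-.004,.05,.002)))
m=(inb&(z>.037)&(z<.046)).astype(np.uint8)
n,l,st,c=cv2.connectedComponentsWithStats(m); print([(i,st[i].tolist()) for i in range(n) if st[i,4]>20])
m3=(z*1000).clip(-10,60)
cv2.imwrite("pics/z.png",cv2.resize(((m3+10)*3.6).astype(np.uint8)[50:190,190:470],None,fx=2.8,fy=2.8,interpolation=cv2.INTER_NEAREST))
g=cv2.resize(s["frame"][50:190,190:470,::-1],None,fx=2.8,fy=2.8,interpolation=cv2.INTER_CUBIC)
cv2.imwrite("pics/both.png",np.vstack([cv2.imread("pics/z.png")[:290],g[:300]]))
E
```

```text
(array([  27, 4579, 9526,  352,    0,    0,   29, 3346, 6903,  476,  225,
        339,  453,  244,  228,  559, 1298,  223,   56, 1680, 3707, 1034,
       1700,  182,    5,    0,    0]), array([-0.004, -0.002,  0.   ,  0.002,  0.004,  0.006,  0.008,  0.01 ,
        0.012,  0.014,  0.016,  0.018,  0.02 ,  0.022,  0.024,  0.026,
        0.028,  0.03 ,  0.032,  0.034,  0.036,  0.038,  0.04 ,  0.042,
        0.044,  0.046,  0.048,  0.05 ]))
[(0, [0, 0, 640, 400, 251963]), (1, [198, 62, 123, 96, 2848]), (312, [233, 130, 10, 10, 25]), (317, [270, 130, 8, 9, 21])]
```

View pics/both.png

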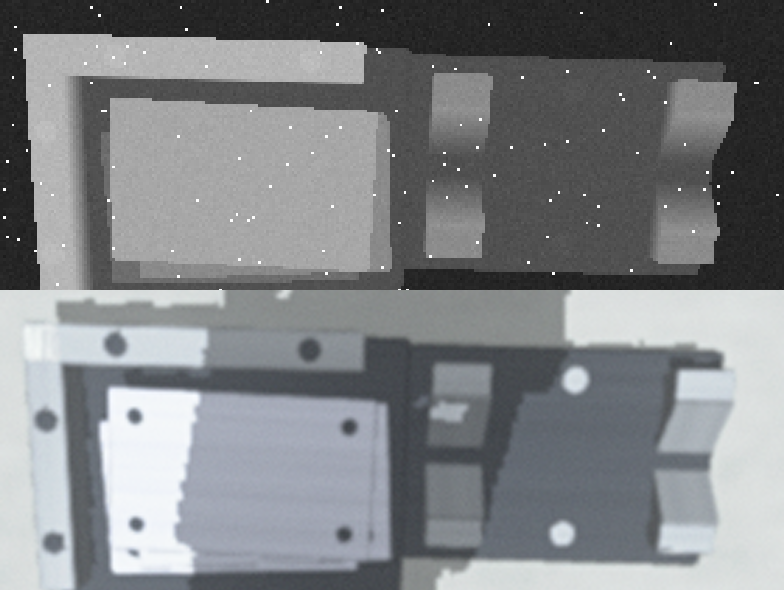

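```bash
cat > m.py <<'E'
from h import *
def fitl(P): # direction, centroid
    vx,vy,x0,y0=cv2.fitLine(np.float32(P),cv2.DIST_HUBER,0,.001,.001).ravel(); return np.array([vx,vy]),np.array([x0,y0])
def jigfit(s):
    C=cloud(s); z=C[...,2]; x,y=C[...,0],C[...,1]
    m=((x>.34)&(x<.50)&(y>-.12)&(y<.13)&(abs(z-.040)<.0022)).astype(np.uint8)
    m=cv2.morphologyEx(cv2.medianBlur(m,3),cv2.MORPH_CLOSE,np.ones((3,3)))
    n,l,st,c=cv2.connectedComponentsWithStats(m); k=1+np.argmax(st[1:,4]); m=(l==k)
    c0,r0,w,h,_=st[k]
    colh=[(np.where(m[:,u])[0]) for u in range(640)]
    A=[ray(s,u,colh[u].max()+.5,.04)[:2] for u in range(c0+30,c0+w-6)]            # side inner edge
    Ao=[ray(s,u,colh[u].min()-.5,.04)[:2] for u in range(c0+30,c0+w-6)]
    B=[ray(s,np.where(m[v])[0].max()+.5,v,.04)[:2] for v in range(r0+26,r0+h-4)]     # end inner edge
    dA,cA=fitl(A); dAo,cAo=fitl(Ao); dB,cB=fitl(B)
    if dA[1]<0:dA=-dA
    if dB[0]<0:dB=-dB
    t=np.linalg.solve(np.stack([dA,-dB],1),cB-cA); cor=cA+dA*t[0]
    nA=np.array([dA[1],-dA[0]])
    yaw=-np.arctan2(dA[0],dA[1]); yawB=np.arctan2(dB[1],dB[0])
    print("corner",cor.round(4),"yaw side",yaw.round(4),"yaw end",yawB.round(4),"fence thick",((cAo-cA)@nA).round(4))
    return cor,yaw
def tojig(P,cor,yaw):
    c,s_=np.cos(yaw),np.sin(yaw); d=np.asarray(P)[...,:2]-cor
    return np.stack([d[...,0]*c+d[...,1]*s_,-d[...,0]*s_+d[...,1]*c],-1)
def toworld(p,cor,yaw):
    c,s_=np.cos(yaw),np.sin(yaw); return cor+np.array([p[0]*c-p[1]*s_,p[0]*s_+p[1]*c])
E
python3 - <<'E'
from m import *
import pickle
s=pickle.load(open("w1.pkl","rb"))
cor,yaw=jigfit(s)
C=cloud(s); J=tojig(C,cor,yaw); z=C[...,2]
# v-block check, plates, extents
def rect(m,n):
    m=cv2.medianBlur(m.astype(np.uint8),5); k,l,st,c=cv2.connectedComponentsWithStats(m); i=1+np.argmax(st[1:,4]); P=J[l==i]
    r=cv2.minAreaRect(np.float32(P*1000)); print(n,np.round(r[0],1),np.round(r[1],1),round(r[2],1), "min",(P.min(0)*1000).round(1),"max",(P.max(0)*1000).round(1))
ins=(J[...,0]>-.1)&(J[...,0]<-.002)&(J[...,1]>-.13)&(J[...,1]<-.002)
rect(ins&(abs(z-.036)<.0018),"plate3")
rect(ins&(z>.0165)&(z<.0375),"stack")
vb=(J[...,0]>-.08)&(J[...,0]<.02)&(z>.0165)&(z<.034)
rect(vb&(J[...,1]<-.13)&(J[...,1]>-.19),"vb1")
rect(vb&(J[...,1]<-.21)&(J[...,1]>-.27),"vb2")
# rod from top
for f in("w1","top0"):
    t=pickle.load(open(f+".pkl","rb")); D=cloud(t); zz=D[...,2]
    m=((D[...,0]>.36)&(D[...,0]<.46)&(D[...,1]>.2)&(D[...,1]<.45)&(zz>.012)&(zz<.04)).astype(np.uint8)
    m=cv2.medianBlur(m,3)
    P=D[m>0]; r=cv2.minAreaRect(np.float32(P[:,:2]*1000)); print(f,np.round(r[0],1),np.round(r[1],1),round(r[2],1),"z",np.percentile(zz[m>0],[5,50,97]).round(4))
E
```

```text
corner [0.4709 0.1124] yaw side -0.0692 yaw end -0.0689 fence thick 0.0139
plate3 [-38.6 -63.7] [100.1  60. ] 88.6 min [ -69.6 -114.3] max [ -7.8 -13.5]
stack [-42.4 -64.2] [ 70.6 114. ] 1.1 min [ -78.8 -121.7] max [-7.8 -7.1]
vb1 [  -9. -132.] [25.8 51.2] 1.5 min [ -21.7 -157.4] max [   4.5 -106.4]
vb2 [  -9.6 -177.9] [ 27.  142.9] 0.6 min [ -22.5 -249.4] max [   4.5 -106.4]
w1 [424.5 188.1] [ 32.7 365.4] 4.0 z [0.0176 0.027  0.0296]
top0 [440.2 252. ] [ 75.8 344.3] 18.4 z [0.0185 0.026  0.0308]
```

Run:
```python
from m import *
import pickle
s=pickle.load(open("w1.pkl","rb")); C=cloud(s)
R=C-np.array([.381,.0089,.2712])
m=(s["depth"]>0)&(s["depth"]<.4)&(abs(R[...,0])<.06)&(abs(R[...,1])<.08)&(R[...,2]<.06)
a=-.045; c,q=np.cos(a),np.sin(a)
X=R[...,0]*c+R[...,1]*q; Y=-R[...,0]*q+R[...,1]*c
for sg in(1,-1):
    k=m&(Y*sg>0); print(sg,k.sum(),"z",np.percentile(R[...,2][k],[1,5,20,50]).round(4),"x",np.percentile(X[k],[1,5,50,95,99]).round(4),"y",np.percentile(Y[k],[1,5,50,95,99]).round(4))
    for zl in(.004,.008,.012,.02,.03):
        kk=k&(abs(R[...,2]-zl)<.002); 
        if kk.sum()>5: print(zl,kk.sum(),"X",X[kk].min().round(4),X[kk].max().round(4),"Y",Y[kk].min().round(4),Y[kk].max().round(4))
```

```text
1 9831 z [-0.2508 -0.2363 -0.2348  0.0306] x [-0.0107 -0.0061  0.0106  0.0515  0.0567] y [0.0029 0.0114 0.04   0.0699 0.0793]
0.008 91 X -0.012 0.0099 Y 0.032 0.038
0.012 180 X -0.0118 0.0105 Y 0.0319 0.0443
0.02 266 X -0.012 0.0106 Y 0.0319 0.0459
0.03 325 X -0.0119 0.0107 Y 0.0318 0.046
-1 9129 z [-0.26   -0.2593 -0.2526  0.0348] x [-0.0108 -0.0061  0.0106  0.0546  0.0602] y [-0.0755 -0.0652 -0.0374 -0.011  -0.0023]
0.004 6 X -0.0055 0.0042 Y -0.0299 -0.0298
0.008 92 X -0.0123 0.01 Y -0.0361 -0.0295
0.012 175 X -0.0122 0.0106 Y -0.0412 -0.0293
0.02 252 X -0.0119 0.011 Y -0.0435 -0.0293
0.03 322 X -0.0111 0.0108 Y -0.0435 -0.0294
```

Call:
jog_arm(moves=[[[-0.008,0.03,-0.04],-0.024,70],[[-0.008,0.017,-0.05],0,70],[[0,0,-0.05],0,70],[[0,0,-0.05],0,70],[[0,0,-0.03],0,70],[[0,0,0],0,70],[[0,0,0],0,70]])

```text
time: 2.3
tcp_pos: [0.3662, 0.0541, 0.0556]
tcp_rot: [0.999, -0.035, -0.0, -0.0]
ft_force: [0.6, 0.1, 1.1]
gripper_width: 0.0622
```

Call:
jog_arm(moves=[[[0,0,-0.02],0,70],[[0,0,-0.012],0,70],[[0,0,-0.008],0,70],[[0,0,0],0,70],[[0,0,0],0,70]])

```text
time: 2.8
tcp_pos: [0.3663, 0.0546, 0.0159]
tcp_rot: [0.999, -0.035, 0.001, 0.0]
ft_force: [0.1, 0.8, -0.1]
gripper_width: 0.0622
```

Call:
jog_arm(moves=[[[0,0,-0.004],0,70],[[0,0,-0.004],0,70],[[0,0,0],0,70],[[0,0,0],0,70]])

```text
time: 3.2
tcp_pos: [0.3656, 0.0548, 0.007]
tcp_rot: [0.999, -0.035, -0.0, -0.0]
ft_force: [0.2, -0.3, -0.6]
gripper_width: 0.062
```

Call:
jog_arm(moves=[[[0.003,-0.0002,0],0,70],[[0.003,-0.0002,0],0,70],[[0.003,-0.0002,0],0,70],[[0.003,-0.0002,0],0,70],[[0.003,-0.0002,0],0,70],[[0.003,-0.0002,0],0,70],[[0,0,0],0,70],[[0,0,0],0,70]])

```text
time: 4.0
tcp_pos: [0.3839, 0.0536, 0.007]
tcp_rot: [0.999, -0.035, 0.0, -0.0]
ft_force: [-1.8, 0.5, -0.6]
gripper_width: 0.0616
```

Call:
jog_arm(moves=[[[0.002,-0.0001,0],0,70],[[0.002,-0.0001,0],0,70],[[0.002,-0.0001,0],0,70],[[0.002,-0.0001,0],0,70],[[0.002,-0.0001,0],0,70],[[0,0,0],0,70]])

```text
time: 4.6
tcp_pos: [0.3936, 0.0532, 0.007]
tcp_rot: [0.999, -0.035, -0.0, -0.0]
ft_force: [-3.8, 0.8, 0.7]
gripper_width: 0.0619
```

Call:
jog_arm(moves=[[[0.001,-0.0001,0],0,70],[[0.001,-0.0001,0],0,70],[[0,0,0],0,70],[[0,0,0],0,70]])

```text
time: 5.0
tcp_pos: [0.3956, 0.053, 0.007]
tcp_rot: [0.999, -0.035, -0.0, -0.0]
ft_force: [-4.1, 0.5, -0.1]
gripper_width: 0.0615
```

Call:
jog_arm(moves=[[[0.001,-0.0001,0],0,70],[[0,0,0],0,70],[[0,0,0],0,70]])

```text
time: 5.3
tcp_pos: [0.3969, 0.0528, 0.007]
tcp_rot: [0.999, -0.035, 0.0, 0.0]
ft_force: [-2.8, 0.9, -1.9]
gripper_width: 0.0625
```

Call:
jog_arm(moves=[[[0.001,-0.0001,0],0,70],[[0,0,0],0,70],[[0,0,0],0,70]])

```text
time: 5.6
tcp_pos: [0.3969, 0.0528, 0.007]
tcp_rot: [0.999, -0.035, -0.001, -0.0]
ft_force: [-6.9, 0.1, 2.2]
gripper_width: 0.0618
```

Call:
jog_arm(moves=[[[0.001,-0.0001,0],0,70],[[0,0,0],0,70],[[0.001,0,0],0,70],[[0,0,0],0,70],[[0,0,0],0,70]])

```text
time: 6.1
tcp_pos: [0.3968, 0.0528, 0.007]
tcp_rot: [0.999, -0.034, -0.003, -0.0]
ft_force: [-14.9, -3.0, 10.3]
gripper_width: 0.0622
```

```bash
cat > p.py <<'E'
from m import *
import pickle,sys
def look(n):
    s=snapshot("wrist"); pickle.dump(s,open(n+".pkl","wb")); return s
def plates(s,cor=np.array([.4709,.1124]),yaw=-.0692):
    C=cloud(s); J=tojig(C,cor,yaw); z=C[...,2]
    ins=(J[...,0]>-.1)&(J[...,0]<-.001)&(J[...,1]>-.13)&(J[...,1]<-.001)
    for n,lo,hi in(("plate3",.0342,.0378),("stack",.0165,.0378)):
        m=cv2.medianBlur((ins&(z>lo)&(z<hi)).astype(np.uint8),3); k,l,st,c=cv2.connectedComponentsWithStats(m); i=1+np.argmax(st[1:,4]); P=J[l==i]
        r=cv2.minAreaRect(np.float32(P*1000)); print(n,np.round(r[0],1),np.round(r[1],1),round(r[2],1),"min",(P.min(0)*1000).round(1),"max",(P.max(0)*1000).round(1))
E
python3 - <<'E'
from p import *
st=sense(); print(st["ft_force"],st["tcp_pos"])
E
```

```text
[-14.89147473  -3.04719779  10.29295837] [0.39680758 0.05281537 0.00695378]
```

The push has stalled at 15 N, so the stack is against the fence. I back off, rise and look.

Call:
jog_arm(moves=[[[-0.005,0,0],0,70],[[-0.01,0,0],0,70],[[-0.01,0.0,0.01],0,70],[[0,0,0.05],0,70],[[0,-0.02,0.05],0,70],[[0,-0.02,0.05],0,70],[[0,-0.02,0.05],0,70],[[0,0,0.03],0,70],[[0,0,0],0,70],[[0,0,0],0,70]])

```text
time: 7.1
tcp_pos: [0.3746, -0.0031, 0.2362]
tcp_rot: [0.999, -0.035, 0.001, 0.0]
ft_force: [0.0, 0.0, -0.5]
gripper_width: 0.0619
```

Run:
```python
from p import *
s=look("w2"); save(s,"w2.png",(180,40,480,190),2.6); plates(s); jigfit(s)
```

```text
plate3 [-30.2 -68.9] [104.9  57.7] 89.9 min [ -59.  -121.3] max [ -1.3 -16.4]
stack [-30.2 -65.1] [ 58.7 112.9] 0.6 min [ -60.1 -121.3] max [-1.  -8.6]
corner [0.4707 0.1123] yaw side -0.0695 yaw end -0.0681 fence thick 0.0146
```

View pics/w2.png

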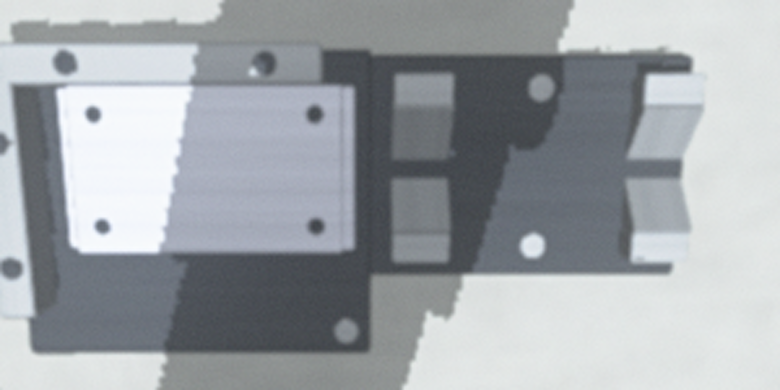

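All three plates lie along the side fence at (200,70), with the stack's x from -60 to -1 mm and its near edge at jig y = -121 mm. So the rod tip must stay behind -125 mm. Next I go above the rod.

Call:
jog_arm(moves=[[[0.003,0.025,0.002],0.145,70],[[0.003,0.025,0.002],0.145,70],[[0.003,0.025,0.002],0.145,70],[[0.003,0.025,0.002],0.145,70],[[0.003,0.025,0.002],0.145,70],[[0.003,0.025,0.002],0.145,70],[[0.003,0.025,0.002],0.145,70],[[0.003,0.025,0],0.145,70],[[0.003,0.025,0],0.145,70],[[0.003,0.025,0],0.145,70]])

```text
time: 8.15
tcp_pos: [0.4042, 0.2481, 0.2486]
tcp_rot: [0.769, 0.639, -0.001, -0.001]
ft_force: [1.0, 0.0, 0.0]
gripper_width: 0.0619
```

Call:
jog_arm(moves=[[[0.003,0.023,0],0.145,70],[[0.003,0.0,0],0.045,70],[[0,0,0],0,70],[[0,0,0],0,70]])

```text
time: 8.55
tcp_pos: [0.4103, 0.2698, 0.2492]
tcp_rot: [0.708, 0.707, -0.001, -0.0]
ft_force: [-0.6, -0.3, -0.1]
gripper_width: 0.0615
```

```bash
cat >> p.py <<'E'
def rodfit(s,box=(.34,.48,.17,.50),zr=(.012,.034),base=0.):
    C=cloud(s); z=C[...,2]; x,y=C[...,0],C[...,1]
    m=((x>box[0])&(x<box[1])&(y>box[2])&(y<box[3])&(z>zr[0])&(z<zr[1])&(s["depth"]>0)).astype(np.uint8); m=cv2.medianBlur(m,5)
    k,l,st,c=cv2.connectedComponentsWithStats(m); i=1+np.argmax(st[1:,4]); P=C[l==i]
    r=cv2.minAreaRect(np.float32(P[:,:2]*1000)); q=P[P[:,2]>zr[1]-.009]; d,c0=fitl(q[:,:2])
    if d[1]<0:d=-d
    t=(P[:,:2]-c0)@d; t0,t1=np.percentile(t,[.3,99.7]); 
    w=(P[:,:2]-c0)@np.array([d[1],-d[0]])
    print("rect",np.round(r[0],1),np.round(r[1],1),"angle",np.arctan2(d[1],d[0]).round(4),"len",(t1-t0).round(4),"ctr",(c0+d*(t0+t1)/2).round(4),"lo end",(c0+d*t0).round(4),"hi end",(c0+d*t1).round(4),"zmax",np.percentile(P[:,2],98).round(4),"w",np.percentile(w,[1,99]).round(4))
    return d,c0
E
python3 - <<'E'
from p import *
st=sense(); print(st["tcp_pos"],st["tcp_rot"])
s=look("w3"); save(s,"w3.png"); rodfit(s)
E
```

```text
[0.41031495 0.26975918 0.24919239] [ 7.07607391e-01  7.06605082e-01 -9.28297049e-04 -4.19673924e-04]
rect [415.6 330.7] [ 28.6 184.1] angle 1.6006 len 0.182 ctr [0.4156 0.3312] lo end [0.4183 0.2402] hi end [0.4128 0.4221] zmax 0.0294 w [-0.0133  0.0137]
```

View pics/w3.png

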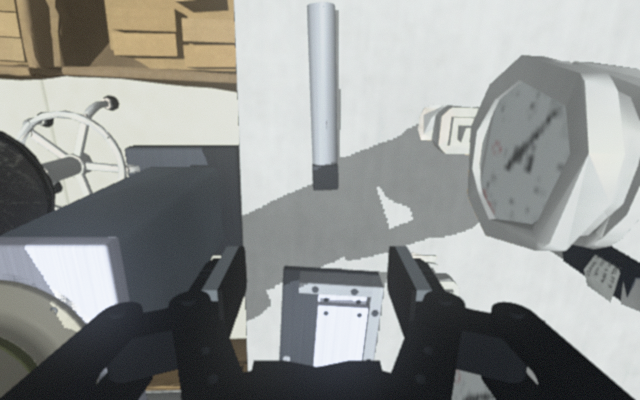

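The wrist view shows the rod at (322,95), its dark tail at (325,178) pointing toward the jig below. The large dial gauge is at (530,150). The fit gives 28.6 x 184 mm at 1.600 rad. I go down onto it.

Call:
jog_arm(moves=[[[0.005,0.041,0],0.03,70],[[0,0.04,0],0,70],[[0,0,-0.045],0,70],[[0,0,-0.045],0,70],[[0,0,-0.045],0,70],[[0,0,-0.045],0,70],[[0,0,-0.03],0,70],[[0,0,0],0,70],[[0,0,0],0,70]])

```text
time: 9.5
tcp_pos: [0.4161, 0.3508, 0.041]
tcp_rot: [0.697, 0.717, 0.0, 0.0]
ft_force: [-0.8, 0.5, 0.5]
gripper_width: 0.0619
```

Call:
jog_arm(moves=[[[-0.001,0,-0.02],0,70],[[0,0,-0.014],0,70],[[0,0,-0.005],0,70],[[0,0,0],0,70],[[0,0,0],0,130],[[0,0,0],0,255],[[0,0,0],0,255],[[0,0,0],0,255],[[0,0,0],0,255],[[0,0,0],0,255]], force=60)

```text
time: 10.5
tcp_pos: [0.4153, 0.3512, 0.0026]
tcp_rot: [0.696, 0.718, 0.001, 0.0]
ft_force: [-0.8, -0.8, 7.2]
gripper_width: 0.0261
```

Call:
jog_arm(moves=[[[0,0,0.005],0,255],[[0,0,0.015],0,255],[[0,0,0.02],0,255],[[0,0,0.02],0,255],[[0,0,0],0,255],[[0,0,0],0,255]])

```text
time: 11.1
tcp_pos: [0.4144, 0.3508, 0.0609]
tcp_rot: [0.696, 0.718, -0.0, -0.0]
ft_force: [0.5, -0.2, -4.0]
gripper_width: 0.0263
```

Run:
```python
from p import *
st=sense(); print(st["tcp_pos"],st["tcp_rot"],st["ft_force"],st["gripper_width"])
s=look("w4"); save(s,"w4.png")
C=cloud(s); m=(abs(C[...,0]-.415)<.004)&(C[...,1]>.38)&(C[...,1]<.435)&(C[...,2]>.04)
for y in (.385,.395,.405,.415,.42): 
    k=m&(abs(C[...,1]-y)<.003); print(y,k.sum(),np.median(C[...,2][k]))
```

```text
[0.41438517 0.35076382 0.06093218] [ 6.96436811e-01  7.17618100e-01 -1.56795790e-04 -8.11110922e-05] [ 0.48201126 -0.15293521 -3.9633747 ] 0.026270687198642048
0.385 360 0.0861795820262709
0.395 380 0.08613205337166019
0.405 408 0.0861912038427111
0.415 438 0.08608704566412781
0.42 435 0.08586080204769096
```

View pics/w4.png

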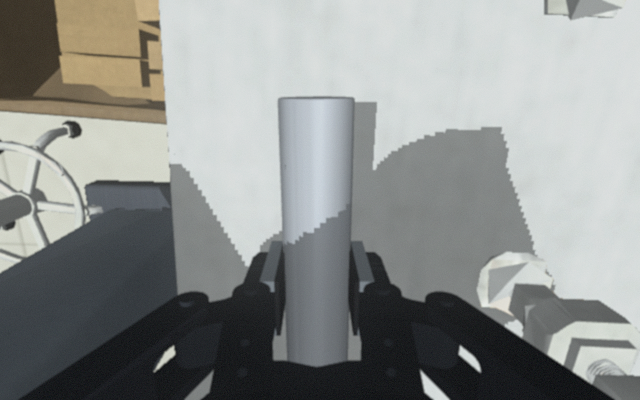

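The rod is held level, its tip at (316,98) pointing away from the tool, with top z = 86 mm along the whole visible length. I carry it over the V-blocks at z ≈ 0.12.

Call:
jog_arm(moves=[[[0,0,0.04],0,255],[[0,-0.02,0.02],0,255],[[0.001,-0.04,0],-0.01,255],[[0.001,-0.04,0],-0.01,255],[[0.001,-0.04,0],-0.01,255],[[0.001,-0.04,0],-0.01,255],[[0.001,-0.04,0],-0.01,255],[[0.001,-0.04,0],-0.01,255],[[0.001,-0.04,0],-0.01,255],[[0.001,-0.04,0],-0.01,255]])

```text
time: 12.15
tcp_pos: [0.4219, 0.0095, 0.1204]
tcp_rot: [0.725, 0.689, -0.001, -0.001]
ft_force: [0.9, -0.5, -3.2]
gripper_width: 0.0259
```

Call:
jog_arm(moves=[[[0.002,-0.04,0],-0.01,255],[[0.002,-0.04,0],-0.01,255],[[0,-0.015,0],0,255],[[0,-0.005,0],0,255],[[0,0,0],0,255],[[0,0,0],0,255]])

```text
time: 12.75
tcp_pos: [0.4263, -0.088, 0.1209]
tcp_rot: [0.731, 0.682, -0.0, -0.001]
ft_force: [0.5, 0.2, -4.2]
gripper_width: 0.0259
```

```bash
cat >> p.py <<'E'
def rodtip(s,zmin,ylo,yhi,xr=(.38,.47)):
    C=cloud(s); m=(C[...,0]>xr[0])&(C[...,0]<xr[1])&(C[...,1]>ylo)&(C[...,1]<yhi)&(C[...,2]>zmin)&(s["depth"]>.1)&(C[...,2]<zmin+.05)
    m=cv2.medianBlur(m.astype(np.uint8),5); k,l,st,c=cv2.connectedComponentsWithStats(m); i=1+np.argmax(st[1:,4]); P=C[l==i]
    # centre of the two flanks per y slice
    T=[]
    for y in np.arange(P[:,1].min()+.008,P[:,1].max()-.006,.004):
        q=P[abs(P[:,1]-y)<.002]
        if len(q)>20: T.append(((np.percentile(q[:,0],1)+np.percentile(q[:,0],99))/2,y,np.percentile(q[:,2],97),np.ptp(np.percentile(q[:,0],[1,99]))))
    T=np.array(T); d,c0=fitl(T[:,:2]); d=d if d[1]>0 else -d
    t=np.percentile((P[:,:2]-c0)@d,99.7); tip=c0+d*t
    print("tip",tip.round(4),"ang",np.arctan2(d[1],d[0]).round(4),"tip jig",tojig(tip,np.array([.4709,.1124]),-.0692).round(4),"ztop",T[0,2].round(4),T[-1,2].round(4),"w",T[:,3].mean().round(4))
E
python3 - <<'E'
from p import *
st=sense(); print(st["tcp_pos"],st["tcp_rot"],st["gripper_width"],tojig(st["tcp_pos"][:2],np.array([.4709,.1124]),-.0692))
s=look("w5"); rodtip(s,.10,-.08,.02); plates(s)
s=pickle.load(open("w4.pkl","rb")); rodtip(s,.065,.375,.45)
E
```

```text
[ 0.42631601 -0.0880434   0.12087276] [ 7.31128685e-01  6.82239199e-01 -1.18719582e-04 -7.12513031e-04] 0.0258793924347473 [-0.03061767 -0.20304642]
tip [ 0.4309 -0.0164] ang 1.4774 tip jig [-0.031  -0.1313] ztop 0.149 0.1474 w 0.0285
plate3 [ -30.3 -103.7] [58.8 50.8] 0.2 min [ -59.7 -129.1] max [ -0.9 -78.4]
stack [ -30.3 -103.7] [58.9 50.8] 0.1 min [ -59.7 -129.1] max [ -0.9 -78.4]
tip [0.4112 0.4248] ang 1.6055 tip jig [-0.0812  0.3075] ztop 0.0872 0.0875 w 0.0268
```

Run:
```python
from p import *
for n in("w2","w5"):
    s=pickle.load(open(n+".pkl","rb")); C=cloud(s); J=tojig(C,np.array([.4709,.1124]),-.0692)
    print(n)
    for x in(-.054,-.008):
      print(x,[(int(y*1000),round(float(np.median(C[...,2][k]))*1000,1) if k.sum() else None) for y in np.arange(-.137,-.112,.002) for k in [(abs(J[...,0]-x)<.004)&(abs(J[...,1]-y)<.001)]])
save(s,"w5.png")
```

```text
w2
-0.054 [(-137, 29.3), (-135, 14.3), (-133, 12.5), (-131, 12.3), (-129, 12.1), (-127, 11.9), (-125, 12.3), (-123, 12.7), (-121, 26.7), (-119, 28.1), (-117, 28.8), (-114, 36.1), (-112, 36.7)]
-0.008 [(-137, 28.9), (-135, 19.9), (-133, 12.5), (-131, 12.4), (-129, 11.8), (-127, 12.3), (-125, 12.3), (-123, 12.0), (-121, 20.1), (-119, 28.4), (-117, 32.5), (-114, 36.4), (-112, 36.7)]
w5
-0.054 [(-137, 29.3), (-135, 27.0), (-133, 12.6), (-131, 12.2), (-129, 12.3), (-127, 12.0), (-125, 12.3), (-123, 12.3), (-121, 24.6), (-119, 28.5), (-117, 31.7), (-114, 36.4), (-112, 36.5)]
-0.008 [(-137, 29.1), (-135, 19.4), (-133, 12.5), (-131, 12.5), (-129, 12.5), (-127, 11.7), (-125, 12.4), (-123, 12.2), (-121, 24.2), (-119, 28.2), (-117, 31.5), (-114, 36.4), (-112, 36.2)]
```

View pics/w5.png

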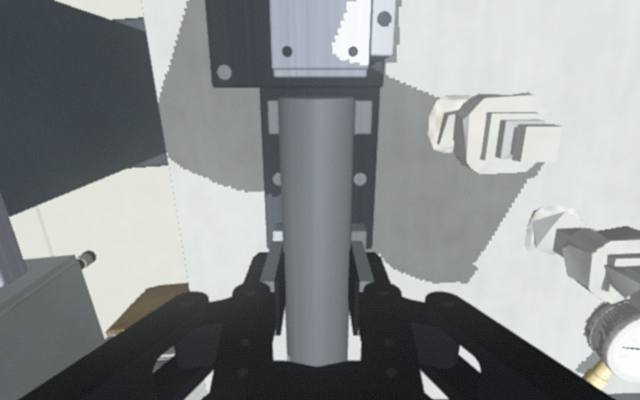

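The plate edge is at jig y = -121 mm; the picture shows the rod (315,200) over both V-blocks with its tip at (317,98), short of the stack. I lower it.

Call:
jog_arm(moves=[[[0.0005,-0.003,-0.03],0,255],[[0,0,-0.03],0,255],[[0,0,-0.02],0,255],[[0,0,-0.012],0,255],[[0,0,0],0,255],[[0,0,0],0,255]])

```text
time: 13.4
tcp_pos: [0.4274, -0.0916, 0.0296]
tcp_rot: [0.731, 0.682, 0.0, 0.0]
ft_force: [0.3, 0.3, -4.6]
gripper_width: 0.0262
```

Call:
jog_arm(moves=[[[0,0,-0.004],0,255],[[0,0,-0.003],0,255],[[0,0,0],0,255],[[0,0,0],0,255]])

```text
time: 13.8
tcp_pos: [0.4272, -0.0921, 0.0224]
tcp_rot: [0.731, 0.682, 0.0, 0.0]
ft_force: [-0.6, -0.5, -3.1]
gripper_width: 0.0262
```

Call:
jog_arm(moves=[[[0,0,-0.002],0,255],[[0,0,-0.001],0,255],[[0,0,0],0,255],[[0,0,0],0,255]])

```text
time: 14.2
tcp_pos: [0.4272, -0.0921, 0.0193]
tcp_rot: [0.731, 0.682, 0.0, -0.0]
ft_force: [-0.1, -0.4, -2.7]
gripper_width: 0.0261
```

Call:
jog_arm(moves=[[[0,0,-0.001],0,255],[[0,0,-0.001],0,255],[[0,0,0],0,255],[[0,0,0],0,255]])

```text
time: 14.6
tcp_pos: [0.4274, -0.0922, 0.0173]
tcp_rot: [0.731, 0.682, 0.0, 0.0]
ft_force: [1.8, -0.5, -1.6]
gripper_width: 0.026
```

Call:
jog_arm(moves=[[[0,0,-0.001],0,255],[[0,0,0],0,255],[[0,0,0],0,255]])

```text
time: 14.9
tcp_pos: [0.4279, -0.0924, 0.0167]
tcp_rot: [0.732, 0.682, 0.0, 0.001]
ft_force: [2.7, 1.4, 4.6]
gripper_width: 0.0259
```

Call:
jog_arm(moves=[[[0,0,0],0,140],[[0,0,0],0,120],[[0,0,0],0,100],[[0,0,0],0,90],[[0,0,0],0,90],[[0,0,0],0,90]])

```text
time: 15.5
tcp_pos: [0.4271, -0.0921, 0.0162]
tcp_rot: [0.731, 0.682, -0.0, -0.0]
ft_force: [-0.5, 0.1, 0.8]
gripper_width: 0.0553
```

Call:
jog_arm(moves=[[[0,0,0.01],0,90],[[0,0,0.03],0,90],[[0,0,0.05],0,90],[[0,0,0.05],0,90],[[0,0,0.04],0,90],[[0,0,0],0,90],[[0,0,0],0,90]])

```text
time: 16.2
tcp_pos: [0.427, -0.092, 0.197]
tcp_rot: [0.731, 0.682, 0.0, 0.001]
ft_force: [0.8, 0.3, -1.1]
gripper_width: 0.0556
```

Run:
```python
from p import *
st=sense(); print(st["tcp_pos"],st["tcp_rot"],st["gripper_width"],st["ft_force"],tojig(st["tcp_pos"][:2],np.array([.4709,.1124]),-.0692))
s=look("w6"); save(s,"w6.png"); rodtip(s,.0325,-.22,-.015,(.40,.452));
```

```text
[ 0.42699006 -0.0919787   0.19702885] [7.31401099e-01 6.81946982e-01 2.84937185e-04 8.15763813e-04] 0.05559660970935626 [ 0.75404093  0.25633019 -1.05338622] [-0.02967313 -0.20692569]
tip [ 0.4319 -0.018 ] ang 1.5007 tip jig [-0.0299 -0.1328] ztop 0.0435 0.0432 w 0.0256
```

View pics/w6.png

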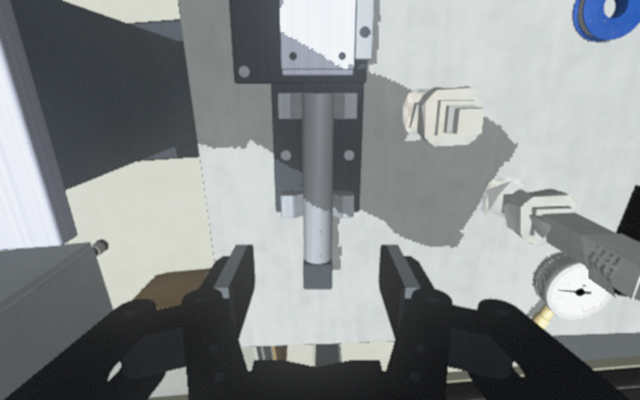

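The rod lies in both V-blocks: tail (317,274), tip (317,93). Its angle is 1.5007 rad against the jig's 1.5016, its x is -29.9 mm, and its tip is at jig y = -132.8 mm, clear of the stack. Next I shut the fingers, go down behind the tail and push.

Call:
jog_arm(moves=[[[-0.0025,-0.035,0],0,255],[[-0.0025,-0.035,0],0,255],[[-0.0025,-0.035,0],0,255],[[-0.002,-0.028,0],0,255],[[0,0,-0.04],0,255],[[0,0,-0.04],0,255],[[0,0,-0.04],0,255],[[0,0,0],0,255],[[0,0,0],0,255]])

```text
time: 17.15
tcp_pos: [0.4175, -0.2249, 0.0762]
tcp_rot: [0.731, 0.682, -0.0, -0.001]
ft_force: [0.3, -0.3, -0.0]
gripper_width: -0.0001
```

Run:
```python
from p import *
st=sense(); print(st["tcp_pos"],st["tcp_rot"],st["gripper_width"],tojig(st["tcp_pos"][:2],np.array([.4709,.1124]),-.0692))
```

```text
[ 0.41745466 -0.22489453  0.07616727] [ 7.31425848e-01  6.81919867e-01 -9.63660635e-05 -1.23078684e-03] -0.00011907375555195491 [-0.02999527 -0.34018273]
```

Call:
jog_arm(moves=[[[0,0,-0.03],0,255],[[0,0,-0.02],0,255],[[0,0,-0.01],0,255],[[0,0,0],0,255],[[0,0,0],0,255]])

```text
time: 17.65
tcp_pos: [0.4183, -0.2256, 0.0175]
tcp_rot: [0.731, 0.682, 0.0, 0.001]
ft_force: [-0.1, 1.0, -0.4]
gripper_width: -0.0
```

Call:
jog_arm(moves=[[[0.0003,0.004,0],0,255],[[0.0003,0.004,0],0,255],[[0.0002,0.002,0],0,255],[[0.0002,0.002,0],0,255],[[0.0001,0.002,0],0,255],[[0.0001,0.002,0],0,255],[[0.0001,0.002,0],0,255],[[0,0,0],0,255],[[0,0,0],0,255]])

```text
time: 18.55
tcp_pos: [0.4188, -0.2067, 0.0161]
tcp_rot: [0.731, 0.682, 0.0, -0.0]
ft_force: [-0.3, 0.3, -0.0]
gripper_width: -0.0002
```

Call:
jog_arm(moves=[[[0.0001,0.002,0],0,255],[[0.0001,0.002,0],0,255],[[0.0001,0.002,0],0,255]])

```text
time: 18.85
tcp_pos: [0.4193, -0.2009, 0.0162]
tcp_rot: [0.731, 0.682, -0.0, -0.0]
ft_force: [-1.0, -2.8, 0.2]
gripper_width: -0.0003
```

Run:
```python
from p import *
st=sense(); print(st["tcp_pos"],st["ft_force"],tojig(st["tcp_pos"][:2],np.array([.4709,.1124]),-.0692))
s=look("w7"); save(s,"w7.png",(200,0,440,260),2.2); rodtip(s,.0325,-.22,.02,(.40,.452))
```

```text
[ 0.41925528 -0.20093637  0.01620107] [-1.03451184 -2.76215374  0.24045996] [-0.02985554 -0.3161574 ]
tip [ 0.4234 -0.1006] ang 1.5957 tip jig [-0.0327 -0.2158] ztop 0.0783 0.043 w 0.029
```

View pics/w7.png

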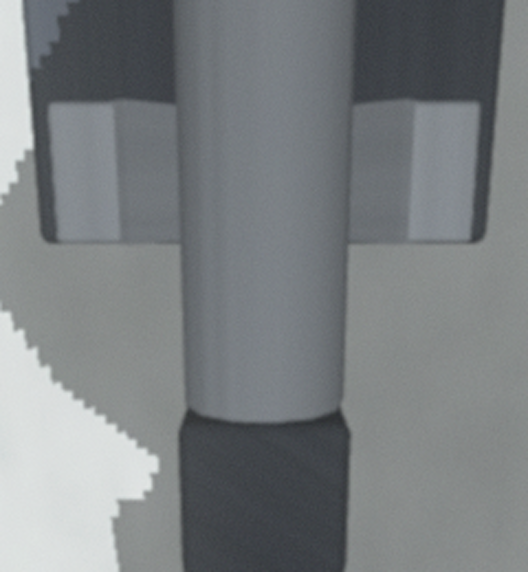

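The close crop shows the square tail (265,490) being pushed and the rod still seated in the rear V-block (265,170), with 2.8 N while sliding. I keep pushing.

Call:
jog_arm(moves=[[[0.0001,0.002,0],0,255],[[0.0001,0.002,0],0,255],[[0.0001,0.002,0],0,255],[[0.0002,0.002,0],0,255],[[0.0001,0.002,0],0,255],[[0.0001,0.002,0],0,255],[[0.0002,0.002,0],0,255]])

```text
time: 19.6
tcp_pos: [0.4202, -0.1871, 0.0163]
tcp_rot: [0.731, 0.682, -0.0, 0.0]
ft_force: [-1.3, -3.7, -1.1]
gripper_width: 0.0003
```

Call:
jog_arm(moves=[[[0.0001,0.001,0],0,255],[[0.0001,0.001,0],0,255],[[0.0001,0.001,0],0,255],[[0,0.001,0],0,255],[[0,0,0],0,255],[[0,0,0],0,255]])

```text
time: 20.2
tcp_pos: [0.4205, -0.1831, 0.0163]
tcp_rot: [0.731, 0.682, 0.0, 0.0]
ft_force: [-1.2, -4.0, -0.8]
gripper_width: -0.0
```

Call:
jog_arm(moves=[[[0.0001,0.001,0],0,255],[[0,0.001,0],0,255],[[0.0001,0.001,0],0,255],[[0,0,0],0,255],[[0,0,0],0,255]])

```text
time: 20.7
tcp_pos: [0.4207, -0.1801, 0.0163]
tcp_rot: [0.731, 0.682, 0.0, -0.0]
ft_force: [0.5, -4.2, -1.4]
gripper_width: 0.0003
```

Call:
jog_arm(moves=[[[0.0001,0.001,0],0,255],[[0,0,0],0,255],[[0.0001,0.001,0],0,255],[[0,0,0],0,255],[[0,0,0],0,255]])

```text
time: 21.2
tcp_pos: [0.4212, -0.1798, 0.0166]
tcp_rot: [0.731, 0.682, -0.001, 0.001]
ft_force: [-4.4, -13.7, 0.1]
gripper_width: 0.0002
```

Call:
jog_arm(moves=[[[0,0.001,0],0,255],[[0,0,0],0,255],[[0,0,0],0,255]])

```text
time: 21.5
tcp_pos: [0.4215, -0.1798, 0.0169]
tcp_rot: [0.731, 0.682, -0.001, 0.002]
ft_force: [-6.8, -18.9, 0.3]
gripper_width: 0.0002
```

Call:
jog_arm(moves=[[[0,-0.002,0],0,255],[[0,-0.003,0],0,255],[[-0.0007,-0.01,0],0,255],[[-0.0007,-0.01,0],0,255],[[0,0,0.04],0,255],[[0,0,0.05],0,255],[[0,0.03,0.05],0,255],[[0,0.04,0.04],0,255],[[0,0.04,0.04],0,255],[[0,0,0],0,255]])

```text
time: 22.5
tcp_pos: [0.4204, -0.1038, 0.2241]
tcp_rot: [0.73, 0.683, 0.002, 0.004]
ft_force: [0.3, -0.6, -1.1]
gripper_width: 0.0002
```

Call:
jog_arm(moves=[[[0,0.04,0],0,255],[[0,0.03,0],0,255],[[0,0,0],0,255],[[0,0,0],0,255]])

```text
time: 22.9
tcp_pos: [0.4195, -0.036, 0.2194]
tcp_rot: [0.731, 0.682, -0.0, -0.0]
ft_force: [-0.7, -0.5, -0.7]
gripper_width: 0.0
```

Run:
```python
from p import *
st=sense(); print(st["tcp_pos"],st["ft_force"])
s=look("w8"); save(s,"w8.png"); rodtip(s,.039,-.22,.008,(.40,.452)); plates(s); 
try: jigfit(s)
except Exception as e: print(e)
C=cloud(s); J=tojig(C,np.array([.4709,.1124]),-.0692)
for x in(-.054,-.008): print(x,[(int(y*1000),round(float(np.median(C[...,2][k]))*1000,1) if k.sum() else None) for y in np.arange(-.109,-.090,.0015) for k in [(abs(J[...,0]-x)<.004)&(abs(J[...,1]-y)<.0008)]])
for y in(-.085,-.02): print(y,[(int(x*1000),round(float(np.median(C[...,2][k]))*1000,1) if k.sum() else None) for x in np.arange(-.068,-.052,.0015) for k in [(abs(J[...,1]-y)<.006)&(abs(J[...,0]-x)<.0008)]])
```

```text
[ 0.41949469 -0.03604689  0.21938503] [-0.70998753 -0.53915709 -0.73007631]
tip [0.4358 0.037 ] ang 1.503 tip jig [-0.0298 -0.0776] ztop 0.0424 0.0432 w 0.0165
plate3 [-30.4 -66.8] [ 58.9 123.2] 0.0 min [ -59.8 -128.5] max [-0.9 -5.2]
stack [-30.4 -67.4] [ 58.9 124.3] 0.0 min [ -59.8 -129.6] max [-0.9 -5.2]
OpenCV(4.12.0) /io/opencv/modules/imgproc/src/linefit.cpp:618: error: (-215:Assertion failed) npoints2 >= 0 || npoints3 >= 0 in function 'fitLine'

-0.054 [(-109, 12.2), (-107, 12.2), (-106, 12.0), (-104, 12.1), (-103, 12.0), (-101, 12.4), (-99, None), (-98, 36.3), (-96, 36.2), (-95, 36.7), (-93, 36.7), (-92, 36.5), (-90, 36.6)]
-0.008 [(-109, 11.8), (-107, 12.2), (-106, 12.2), (-104, 12.5), (-103, 12.8), (-101, 11.8), (-99, None), (-98, 36.5), (-96, 36.1), (-95, 36.2), (-93, 36.1), (-92, 36.2), (-90, 36.4)]
-0.085 [(-68, 12.6), (-66, 12.3), (-65, 12.1), (-63, 12.4), (-62, 12.4), (-60, 12.8), (-59, 36.4), (-57, 36.3), (-55, 36.5), (-54, 36.7), (-52, 36.5)]
-0.02 [(-68, 12.4), (-66, 12.6), (-65, 12.2), (-63, 12.6), (-62, 12.6), (-60, 35.1), (-59, 35.8), (-57, 36.6), (-55, 36.5), (-54, 36.3), (-52, 36.4)]
```

View pics/w8.png

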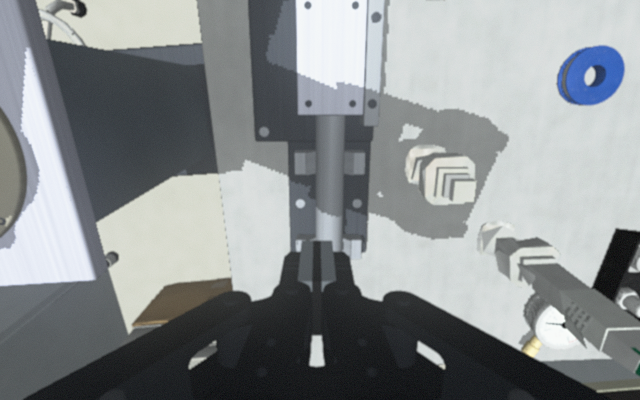

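The final view shows the plates square in the corner and the rod tip meeting the stack edge at (330,115). I do a last gap check along the groove line and then hand in.

Run:
```python
from p import *
s=pickle.load(open("w8.pkl","rb")); C=cloud(s); J=tojig(C,np.array([.4709,.1124]),-.0692)
pr=[(int(round(y*1000)),round(float(np.median(C[...,2][k]))*1000,1) if k.sum() else None) for y in np.arange(-.112,-.092,.001) for k in [(abs(J[...,0]+.03)<.003)&(abs(J[...,1]-y)<.0006)]]
print(pr); v=[z for y,z in pr if z is not None and y<-96]; print(min(v))
if min(v)>30: print("finish",finish_job())
```

```text
[(-112, 41.8), (-111, 42.6), (-110, 42.2), (-109, 42.0), (-108, 42.3), (-107, 41.9), (-106, 41.8), (-105, 42.2), (-104, 41.5), (-103, 41.9), (-102, 42.7), (-101, 42.5), (-100, 41.7), (-99, 38.3), (-98, 36.4), (-97, 36.6), (-96, 37.0), (-95, 36.1), (-94, 36.2), (-93, 36.2), (-92, 36.7)]
36.4
the job is handed in; nothing more can be done
finish None
```

I handed the job in at about 23 s of the 72 s allowed. The hand-in gives no verdict, so what follows rests on my own measurements.

**What I did:**
1. I pushed the long edges with two half-open fingers until the stack stalled against the side fence at 15 N.
2. I laid the rod in both V-blocks and let go of it, with its tip at jig y = -133 mm. The stack edge was at -121 mm, so the tip was clear of the plates.
3. I pushed the square tail with shut fingers until it stalled at 19 N, then backed off.

**Last checks, in the jig frame:**
- **Plates across:** the stack fills x from -60 to -1 mm.
- **Plates along:** the near edge is at about y = -99.5 mm, with a single clean step from 12 to 36 mm height, so all three plates line up there.
- **Rod:** its x is -29.8 mm and its angle 1.503 rad against the jig's 1.502. It meets the stack at about y = -99.5 mm with no gap visible.
- **Robot:** the fingers were shut about 0.2 m above the work when I handed in.

**Checks that failed or disagreed:**
- In the final view, the automatic tip fit and plate boxes were not usable, because the rod and plates ran together in them. I used the height profiles instead.
- The final refit of the jig failed because the view cut off the fence, so I kept the earlier fit. Two earlier views had agreed on it within 0.2 mm.
- I did not measure the bystanders again, but the arm stayed well away from them.

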